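# Pick out the loaf tins that rock

### The job

Some of the four mini loaf tins on the baking sheet have a bent foot and would bake crooked loaves. Find out which by pressing down on the rim of each tin where it stands, then lift every tin that rocks over to the magazine and set it down there (not dropped), upright and well on it; leave the steady tins standing on the sheet, and do not push the keys or the teaspoon about.

Things in the scene. Friction and masses are not known exactly. Their poses are not given: they have to be found in the camera images.
- place_1 (a point): Point on the baking sheet where one of the four mini loaf tins starts: the tin's centre lies within 5 mm of it, its long sides run within 4 degrees of the sheet's x (the point's axes are the sheet's). The point stays on the sheet. Which kind of tin stands here is drawn anew each time.
- place_2 (a point): Point on the baking sheet where one of the four mini loaf tins starts: the tin's centre lies within 5 mm of it, its long sides run within 4 degrees of the sheet's x (the point's axes are the sheet's). The point stays on the sheet. All tins look alike: bright metal, open, 103 x 61 mm over the rolled rim (4 mm round, its top 26 mm above the tin's underside), about 100 g.
- place_3 (a point): Point on the baking sheet where one of the four mini loaf tins starts: the tin's centre lies within 5 mm of it, its long sides run within 4 degrees of the sheet's x (the point's axes are the sheet's). The point stays on the sheet. A true tin stands firm wherever the rim is pressed. A bent one rests level too, but its foot is bent up 4 mm at one end (+x or -x); it falls back when let go.
- place_4 (a point): As place_1 to 3. A bent tin tips by about 0.1 rad over a line across its middle, 6 mm from its centre, when the rim at its bent end is pressed (under 1 N starts it): the rim sinks about 4 mm at that end, not at all at the other end or when its sides are pressed at the middle. Pressed with 5 to 20 N, a firm rim yields under 1 mm. The foot is a rounded edge under the walls.
- baking_sheet: Dark flat baking sheet, fixed, 256 mm (x) by 250 mm (y), 4 mm thick: the tins stand on its upper face, 4 mm above its origin. One edge, at its +x side, is turned up to 20 mm above the origin, leaning outwards. Origin: centre of its underside, on the worktop. The four places are at x, y = +-61.5 mm.
- magazine: Closed magazine with a landscape on its cover, lying flat and fixed, 285 mm (x) by 210 mm (y), its solid top 5 mm above its origin. Origin: centre of its underside. The keys lie on its +x part; the -x half is free, room for two tins side by side, lengthwise along x.
- keys: Bunch of keys lying on the +x part of the magazine, 72 mm (its x) by 116 mm (its y), 8 mm thick; loose bystander. Origin: centre of its underside.
- teaspoon: Teaspoon with a red handle, 130 x 26 x 12 mm, lying on the worktop beside the sink; loose bystander. Origin: centre of its underside; length along its x.

How it is judged (in metres and radians):
On the way:
1. a tin that rocks has been pressed at its rim, standing on the baking sheet, so that it tipped by more than 0.05 rad (((angle between bent_tin_1's own z axis and vertical above 0.05 rad and contact force between the fingers and bent_tin_1 above 0.3 N and x of bent_tin_1 in the frame of baking_sheet between -0.12 and 0.12 m and y of bent_tin_1 in the frame of baking_sheet between -0.12 and 0.12 m and z of bent_tin_1 in the frame of baking_sheet between -0.002 and 0.012 m) or (angle between bent_tin_2's own z axis and vertical above 0.05 rad and contact force between the fingers and bent_tin_2 above 0.3 N and x of bent_tin_2 in the frame of baking_sheet between -0.12 and 0.12 m and y of bent_tin_2 in the frame of baking_sheet between -0.12 and 0.12 m and z of bent_tin_2 in the frame of baking_sheet between -0.002 and 0.012 m))), for 0.04 s.
At the end, for the whole second after the job is handed in: every tin that rocks stands upright (within 0.2 rad) on the magazine, its centre at least 30 mm in from the magazine's edges; every steady tin still stands level (within 0.06 rad) on the baking sheet, its centre at least 10 mm in from the sheet's edges; all tins at rest and let go (x of true_tin_1 in the frame of baking_sheet between -0.115 and 0.115 m and y of true_tin_1 in the frame of baking_sheet between -0.115 and 0.115 m and z of true_tin_1 in the frame of baking_sheet between -0.002 and 0.009 m and angle between each of true_tin_1, true_tin_2's own z axis and vertical below 0.06 rad and x of true_tin_2 in the frame of baking_sheet between -0.115 and 0.115 m and y of true_tin_2 in the frame of baking_sheet between -0.115 and 0.115 m and z of true_tin_2 in the frame of baking_sheet between -0.002 and 0.009 m and x of bent_tin_1 in the frame of magazine between -0.11 and 0.11 m and y of bent_tin_1 in the frame of magazine between -0.075 and 0.075 m and z of bent_tin_1 in the frame of magazine between -0.002 and 0.013 m and angle between each of bent_tin_1, bent_tin_2's own z axis and vertical below 0.2 rad and x of bent_tin_2 in the frame of magazine between -0.11 and 0.11 m and y of bent_tin_2 in the frame of magazine between -0.075 and 0.075 m and z of bent_tin_2 in the frame of magazine between -0.002 and 0.013 m and linear speed of each of true_tin_1, bent_tin_1, bent_tin_2, true_tin_2 below 0.02 m/s); the robot touches nothing.
It fails at once if the keys or the teaspoon pushed more than 30 mm (distance of any of keys, teaspoon from where it was at the start of the episode above 0.03 m).
It fails at once if a tin dropped: it falls free of the fingers at more than 0.6 m/s ((linear speed of true_tin_1 above 0.6 m/s and contact force between the fingers and true_tin_1 below 0.05 N) or (linear speed of bent_tin_1 above 0.6 m/s and contact force between the fingers and bent_tin_1 below 0.05 N) or (linear speed of bent_tin_2 above 0.6 m/s and contact force between the fingers and bent_tin_2 below 0.05 N) or (linear speed of true_tin_2 above 0.6 m/s and contact force between the fingers and true_tin_2 below 0.05 N)).
It fails at once if a tin tipped over (more than 0.8 rad) (angle between any of true_tin_1, bent_tin_1, bent_tin_2, true_tin_2's own z axis and vertical above 0.8 rad).
It also fails if it takes over 69 s, if anything falls off the work surface, if the arm or the gripper's body presses on something with over 40 N, if the wrist force passes 120 N, or if a joint passes its speed limit or range.

### The arm

A 6-joint arm with a two-finger parallel gripper is mounted at the origin on a cart in front of the work surface, level with it; the furniture and walls round the work are solid. World frame = base frame: x ahead of the robot, y to its left, z up, the work surface at z = 0. Lengths are in mm, angles in rad, forces in N, time in s.
With the tool pointing down it reaches from about 275 to 1000 mm from the base axis. Payload 8.4 kg.
Tool frame: the origin (TCP) lies midway between the tips of the shut fingers; the grasp point (between the pads) lies 19 mm behind it; x points along the fingers, y is the direction in which the jaws open and shut, and the axes are right-handed (so a half turn about x gives the same grasp; the last joint's range is limited). The gripper opens to 85 mm and grips with 20 to 120 N. Pads are 22 mm wide; open, the fingers measure 114 mm over their backs; the gripper's body (76 mm by 85 mm) begins 54 mm behind the grasp point. The pads swing forward as they close: fully open they stand 13 mm farther back than shut.
Start: joints at [1.267, 0.353, 1.633, -0, 1.155, -0.002], TCP at [185.773, 596.755, 231.281] pointing down, gripper open.
Joint ranges: [-2.63, 2.63], [-0.92, 2.1], [0.06, 2.66], [-1.3, 4.44], [0, 2.69], [-3.02, 3.02]. Speed limits (rad/s): [2.22, 2.22, 2.79, 3.14, 3.14, 3.14].

### API

Orientations are given as a 3x3 rotation matrix whose columns are the frame's x, y, z axes.
In Python, from station import sensors, cams, env gives the robot as it stands.
- The arm moves only by the tool drive_tool, never from a script. Its arguments are lists of equal length, an entry for each row: "rotation": the turn, a rotation vector about the world's x, y, z in rad, a list of three; "translation": the shift along the world's x, y, z in mm, a list of three; "gripper": the closure, from 0 (fully open) to 1 (shut). A call has 1 to 5 rows; each row shifts and turns the commanded pose from where the row before left it; what a row does not reach is not made up. A row lasts 1/8 s, in which the tool goes at most 62.5 mm and 10.7 degrees, less where a joint would pass 70% of its speed; a pose out of reach is approached as far as the arm can. A call is refused whole if a number of a shift passes 62.5 or a number of a turn 0.188, either way. A call with a gripper value outside its range is refused whole. The fingers move at their own pace and stop on an object; "newtons" is the grip in N (left out, the last holds). Time passes only in rows, so rows that do not move let the fingers close. It gives the time, the measured TCP pose, the force and the opening at its end, in the units of the state.
- sensors.get_state(): the state, without advancing time (a new reading comes with each control period).
- cams.capture(name): name is "scene" or "top" or "wrist"; returns the picture (420x560x3 uint8, red, green, blue); there is no depth.
- cams.camera_info(name): a dict with "fx", "fy", "cx", "cy" (pixels), "cam_to_world" (4x4, takes a point from camera to world coordinates). Camera axes: x right, y down, z forward; pixel columns grow to the right and rows downward; lengths in mm; the calibration is good to about 2 mm. A picture is of the moment at which its call begins: read the wrist's pose just before it. camera_info takes no time and is no camera call; for the wrist camera it gives the pose at the moment of the call.
- env.job_done(): hands the job in, once; it reports no verdict.
The state is a dict: "time_s": time; "joint_positions": joint angles; "joint_velocities": joint speeds; "joint_efforts": joint torques, N m; "tool_pos": TCP position; "tcp_rot": TCP orientation; "contact_force": force on the tool from outside, world axes, zero at the start; "torque": the same for the moment, N m; "width": finger opening in mm.
Only numpy, scipy, OpenCV 4.12 (cv2) and the standard library are available. Lean on these libraries where they do the work, as an engineer would, in place of code of your own. Each camera call takes 0.05 s, during which the arm holds its last target.

## Working session

There is one attempt and no reset: what is moved stays moved. The work goes in short steps, Python scripts to look and compute and a tool call to move; the robot and the scene stay as the last step left them, time stands still between calls to the robot, and variables do not carry over. Pictures are saved under pics/ and viewed, and the job is handed in when it is done.

Besides the shell and the picture viewer there is one more tool, called in YAML: its name, and indented under it one key for each argument. drive_tool: Moves the arm, as the interface text tells. Its arguments: {"type":"object","properties":{"rotation":{"type":"array"},"translation":{"type":"array"},"gripper":{"type":"array"},"newtons":{"type":"number"}},"required":["rotation","translation","gripper"]}

```bash
ls; mkdir -p pics; python3 - <<'E'
from station import sensors,cams,env
import cv2,numpy as np
s=sensors.get_state();print(s)
for n in["scene","top"]:
    i=cams.camera_info(n);print(n,i)
    cv2.imwrite(f"pics/{n}0.png",cams.capture(n)[:,:,::-1])
E
```

```text
pics
{'time_s': 0.0, 'joint_positions': array([ 1.26662091e+00,  3.53642333e-01,  1.63414486e+00,  1.34405046e-05,
        1.15523385e+00, -2.40687878e-03]), 'joint_velocities': array([-0.00017161,  0.00031967, -0.00023225, -0.00121355, -0.00162942,
        0.0012523 ]), 'joint_efforts': array([-2.76572660e-03, -6.05234671e+01, -3.42068839e+01, -2.97097486e-04,
        9.06986796e-03,  1.89803757e-06]), 'tool_pos': array([185.60798752, 596.28655823, 230.56074139]), 'tcp_rot': array([[-4.39544423e-04,  2.97214166e-01,  9.54810739e-01],
       [-1.35913634e-03,  9.54809771e-01, -2.97214490e-01],
       [-9.99998980e-01, -1.42835694e-03, -1.57267363e-05]]), 'contact_force': array([-0.88316133,  0.52845719,  1.10531963]), 'torque': array([ 0.00441797,  0.03068843, -0.04152785]), 'width': 85.22327227227474}
scene {'fx': 484.6340980404844, 'fy': 484.6340980404844, 'cx': 276.11046689727516, 'cy': 209.48990473358418, 'cam_to_world': array([[-5.98715870e-02, -8.23971583e-01,  5.63459159e-01,
        -7.27251965e+01],
       [-9.98181599e-01,  5.33738364e-02, -2.80130187e-02,
        -1.29695018e+02],
       [-6.99204565e-03, -5.64111748e-01, -8.25668848e-01,
         9.97345818e+02],
       [ 0.00000000e+00,  0.00000000e+00,  0.00000000e+00,
         1.00000000e+00]])}
top {'fx': 403.67491460968614, 'fy': 403.67491460968614, 'cx': 279.0029463382094, 'cy': 212.41455394906686, 'cam_to_world': array([[ 3.67546334e-03, -9.93194710e-01,  1.16407730e-01,
         4.61529167e+02],
       [-9.99766890e-01, -1.17295444e-03,  2.15590014e-02,
        -1.71504063e+02],
       [-2.12757452e-02, -1.16459833e-01, -9.92967497e-01,
         9.81326909e+02],
       [ 0.00000000e+00,  0.00000000e+00,  0.00000000e+00,
         1.00000000e+00]])}
```

View pics/scene0.png

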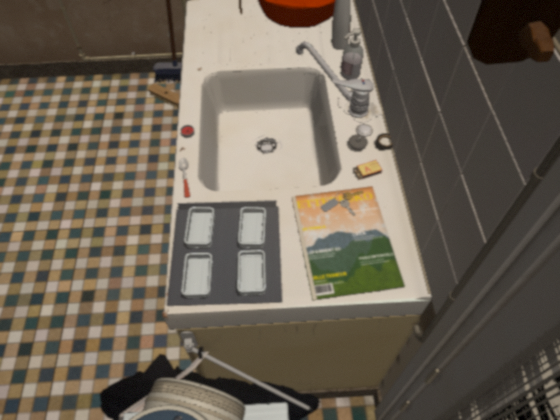

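View pics/top0.png

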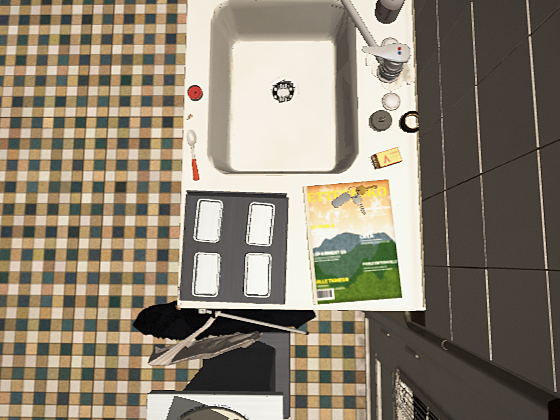

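```bash
python3 - <<'E'
import cv2
a=cv2.imread("pics/top0.png");b=cv2.imread("pics/scene0.png")
cv2.imwrite("pics/topz.png",cv2.resize(a[180:315,175:415],None,fx=3.3,fy=3.3,interpolation=cv2.INTER_CUBIC))
cv2.imwrite("pics/scz.png",cv2.resize(b[180:310,160:420],None,fx=3,fy=3,interpolation=cv2.INTER_CUBIC))
E
```

```text
(no output)
```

View pics/topz.png

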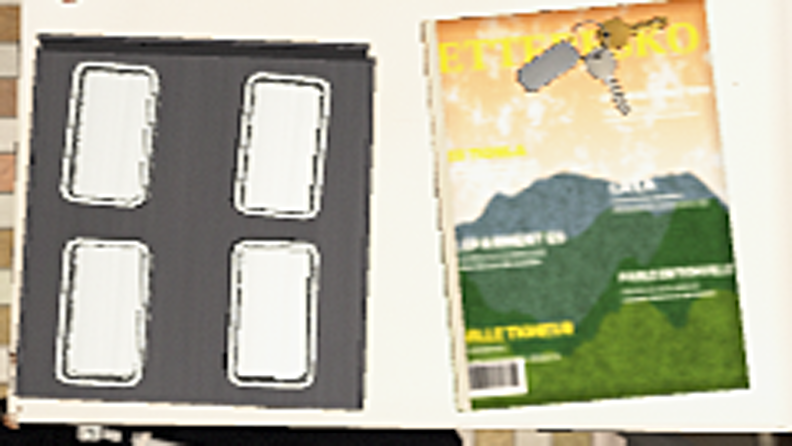

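View pics/scz.png

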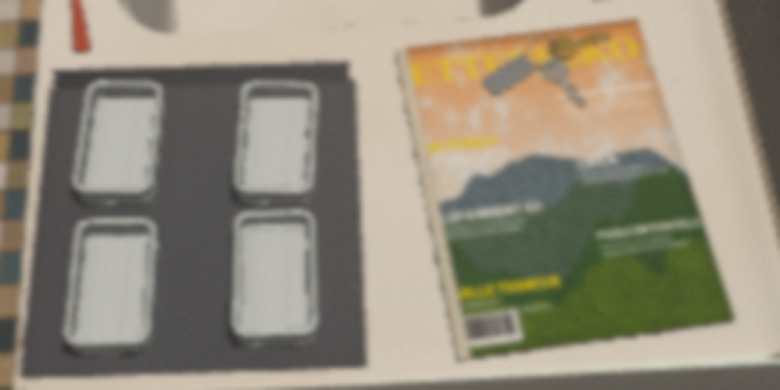

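```bash
cat > h.py <<'E'
import numpy as np
def ray(info,u,v,z):
    T=info["cam_to_world"];d=T[:3,:3]@np.array([(u-info["cx"])/info["fx"],(v-info["cy"])/info["fy"],1]);o=T[:3,3]
    return (o+d*(z-o[2])/d[2])
def proj(info,p):
    T=info["cam_to_world"];c=T[:3,:3].T@(np.array(p)-T[:3,3]);return info["fx"]*c[0]/c[2]+info["cx"],info["fy"]*c[1]/c[2]+info["cy"]
E
python3 - <<'E'
from h import *
from station import cams
import cv2
for n in["top","scene"]:
    i=cams.camera_info(n);a=cv2.imread(f"pics/{n}0.png");g=a.max(2)
    x0,x1,y0,y1=(186,288,190,305) if n=="top" else (168,282,198,304)
    m=np.zeros_like(g);m[y0:y1,x0:x1]=(g[y0:y1,x0:x1]>115)*255
    m=cv2.morphologyEx(m,cv2.MORPH_CLOSE,np.ones((3,3)))
    for c in cv2.findContours(m,cv2.RETR_EXTERNAL,cv2.CHAIN_APPROX_NONE)[0]:
        if cv2.contourArea(c)<500: continue
        x,y,w,h=cv2.boundingRect(c)
        P=np.array([ray(i,p[0][0],p[0][1],28)[:2] for p in c],np.float32)
        r=cv2.minAreaRect(P);print(n,(x,y,w,h),np.round(r[0],1),np.round(r[1],1),round(r[2],1))
i=cams.camera_info("top")
for nm,pts,z in[("mag",[(425,21),(704,1),(748,388),(462,410)],5),("sheet",[(38,50),(375,60),(362,408),(16,398)],4)]:
    P=[ray(i,175+u/3.3,180+v/3.3,z)[:2] for u,v in pts]
    P=np.array(P);print(nm,P.round(0).tolist(),P.mean(0).round(1))
i=cams.camera_info("scene")
for nm,pts,z in[("mag",[(405,50),(638,20),(733,320),(462,360)],5),("sheet",[(52,80),(354,78),(366,366),(22,375)],4)]:
    P=[ray(i,160+u/3,180+v/3,z)[:2] for u,v in pts]
    P=np.array(P);print(nm,P.round(0).tolist(),P.mean(0).round(1))
E
```

```text
top (244, 253, 28, 45) [ 426.5 -100.9] [ 62.1 102.6] 88.3
top (192, 252, 30, 45) [427.2  19.4] [ 65.3 102.7] 87.2
top (246, 202, 29, 45) [ 546.5 -106.3] [ 62.2 103. ] 84.9
top (193, 198, 31, 45) [554.8  17.6] [ 65.6 103.1] 85.2
scene (181, 252, 32, 43) [430.6  23.7] [ 64.1 104.5] 87.1
scene (237, 249, 29, 44) [429.2 -97.2] [ 61.8 106.7] 87.3
scene (238, 207, 29, 38) [ 548.  -102.7] [ 63.6 105.1] 84.7
scene (184, 206, 30, 39) [557.4  22. ] [ 64.6 106.6] 85.4
scene (168, 198, 114, 100) [500.2 -29. ] [278.8 262.8] 86.2
mag [[640.0, -211.0], [655.0, -417.0], [374.0, -441.0], [357.0, -236.0]] [ 506.7 -326.3]
sheet [[619.0, 78.0], [611.0, -174.0], [358.0, -165.0], [364.0, 86.0]] [487.9 -43.7]
mag [[641.0, -213.0], [659.0, -414.0], [378.0, -436.0], [359.0, -232.0]] [ 509. -324.]
sheet [[630.0, 82.0], [615.0, -169.0], [359.0, -162.0], [368.0, 90.0]] [492.8 -39.6]
```

drive_tool:
  rotation:
    - [0,0,0.05]
    - [0,0,0.05]
    - [0,0,0.05]
    - [0,0,0.05]
    - [0,0,0.03]
  translation:
    - [23,-49,0]
    - [23,-49,0]
    - [23,-49,0]
    - [23,-49,0]
    - [23,-49,0]
  gripper: [1,1,1,1,1]
  newtons: 40

```text
time_s: 0.72
tool_pos: [301.1, 350.0, 231.1]
tcp_rot: [[0.0, 0.07, 0.998], [-0.0, 0.998, -0.07], [-1.0, -0.0, 0.0]]
contact_force: [0.5, -0.3, 0.7]
width: -0.0
```

drive_tool:
  rotation:
    - [0,0,0]
    - [0,0,0]
    - [0,0,0]
    - [0,0,0]
    - [0,0,0]
  translation:
    - [23,-49,0]
    - [23,-49,0]
    - [23,-49,0]
    - [23,-49,0]
    - [23,-49,0]
  gripper: [1,1,1,1,1]

```text
time_s: 1.35
tool_pos: [416.2, 105.0, 231.3]
tcp_rot: [[0.0, 0.072, 0.997], [0.0, 0.997, -0.072], [-1.0, 0.0, 0.0]]
contact_force: [1.2, 0.1, 0.3]
width: 0.2
```

drive_tool:
  rotation:
    - [0,0,0]
    - [0,0,0]
    - [0,0,0]
    - [0,0,0]
    - [0,0,0]
  translation:
    - [23,-49,0]
    - [23,-49,0]
    - [23,-49,0]
    - [0,0,0]
    - [0,0,0]
  gripper: [1,1,1,1,1]

```text
time_s: 1.98
tool_pos: [484.2, -40.1, 230.8]
tcp_rot: [[-0.001, 0.073, 0.997], [0.0, 0.997, -0.073], [-1.0, 0.0, -0.001]]
contact_force: [-0.4, 0.3, 0.2]
width: -0.1
```

```bash
python3 - <<'E'
from station import sensors,cams,env
import cv2,numpy as np,pickle
s=sensors.get_state();print(s["time_s"],s["tool_pos"],s["tcp_rot"].round(3),s["contact_force"],s["width"])
i=cams.camera_info("wrist");a=cams.capture("wrist");cv2.imwrite("pics/w1.png",a[:,:,::-1]);pickle.dump(i,open("w1.pkl","wb"));print(i)
E
```

```text
1.975 [484.15438964 -40.14364564 230.83401949] [[-0.001  0.073  0.997]
 [ 0.     0.997 -0.073]
 [-1.     0.    -0.001]] [-0.42736079  0.25779165  0.17707647] -0.14714563635714192
{'fx': 352.62379912227374, 'fy': 352.62379912227374, 'cx': 283.8786954718675, 'cy': 205.70430043171663, 'cam_to_world': array([[ 7.35964745e-02,  9.45885120e-01,  3.16045723e-01,
         4.04235684e+02],
       [ 9.97288041e-01, -6.96915855e-02, -2.36568622e-02,
        -3.40241077e+01],
       [-3.50946367e-04,  3.16929682e-01, -9.48448973e-01,
         3.74495993e+02],
       [ 0.00000000e+00,  0.00000000e+00,  0.00000000e+00,
         1.00000000e+00]])}
```

View pics/w1.png

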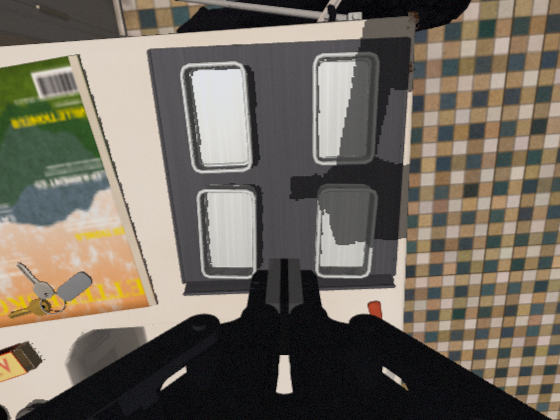

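```bash
python3 - <<'E'
from h import *
import cv2,pickle
i=pickle.load(open("w1.pkl","rb"));a=cv2.imread("pics/w1.png");g=a.max(2)
print(g[110,300:390:2],g[60,180])
o=a.copy()
for n,(x0,x1,y0,y1) in dict(A=(172,262,54,179),C=(192,266,180,282),B=(304,384,46,172),D=(310,386,178,282)).items():
    m=np.zeros_like(g);m[y0:y1,x0:x1]=(g[y0:y1,x0:x1]>105)*255
    k,l,st,_=cv2.connectedComponentsWithStats(m)
    keep=[j for j in range(1,k) if st[j,4]>60]
    p=np.argwhere(np.isin(l,keep))[:,::-1]
    P=np.array([ray(i,u,v,28)[:2] for u,v in p],np.float32)
    r=cv2.minAreaRect(P);print(n,np.round(r[0],1),np.round(r[1],1),round(r[2],1))
    b=cv2.boxPoints(r);cv2.polylines(o,[np.array([proj(i,[*q,28]) for q in b]).round().astype(int)],1,(0,0,255),1)
for nm,pts,z in[("sheet",[(150,49),(410,39),(393,277),(182,284)],4),("mag right edge",[(80,56),(157,305)],5)]:
    P=np.array([ray(i,u,v,z)[:2] for u,v in pts]);print(nm,P.round(0).tolist(),P.mean(0).round(1))
cv2.imwrite("pics/w1b.png",cv2.resize(o[30:300,140:420],None,fx=2.2,fy=2.2))
E
```

```text
[ 83  84  85  86  83  83 126 209 122  96 186 212 212 219 218 210 208 209
 206 217 209 208 212 155  90  95  94  92  91  92  92  87  91  92  72  58
  66  85  76  38  35  36  35  69  79] 92
A [ 428.6 -100.1] [ 61.8 103.8] 88.3
C [ 548.6 -105.7] [ 61.6 103.1] 85.3
B [428.4   9.3] [ 40.3 104.1] 84.8
D [563.8  18.8] [62.8 90.5] 85.1
sheet [[359.0, -160.0], [369.0, 89.0], [626.0, 79.0], [617.0, -172.0]] [492.9 -40.9]
mag right edge [[361.0, -229.0], [643.0, -207.0]] [ 501.9 -217.9]
```

View pics/w1b.png

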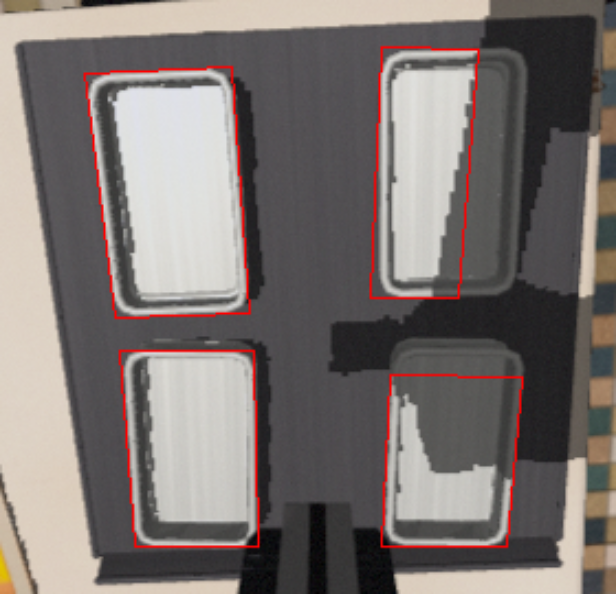

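drive_tool:
  rotation:
    - [0,0,0]
    - [0,0,0]
    - [0,0,0]
    - [0,0,0]
    - [0,0,0]
  translation:
    - [29.5,14,-48]
    - [29.5,14,-48]
    - [29.5,14,-48]
    - [29.5,13,-47]
    - [0,0,0]
  gripper: [1,1,1,1,1]

```text
time_s: 2.65
tool_pos: [600.9, 17.1, 35.9]
tcp_rot: [[-0.007, 0.069, 0.998], [0.0, 0.998, -0.069], [-1.0, -0.0, -0.007]]
contact_force: [-1.1, 0.4, -0.9]
width: -0.1
```

drive_tool:
  rotation:
    - [0,0,0]
    - [0,0,0]
    - [0,0,0]
    - [0,0,0]
  translation:
    - [0,0,-6]
    - [0,0,-3]
    - [0,0,-2]
    - [0,0,0]
  gripper: [1,1,1,1]

```text
time_s: 3.15
tool_pos: [602.9, 14.6, 30.1]
tcp_rot: [[0.001, 0.072, 0.997], [0.0, 0.997, -0.072], [-1.0, 0.0, 0.001]]
contact_force: [-0.4, 0.1, 0.4]
width: -0.1
```

drive_tool:
  rotation:
    - [0,0,0]
    - [0,0,0]
  translation:
    - [0,0,-1.5]
    - [0,0,0]
  gripper: [1,1]

```text
time_s: 3.4
tool_pos: [604.4, 14.5, 29.5]
tcp_rot: [[0.003, 0.072, 0.997], [-0.0, 0.997, -0.072], [-1.0, 0.0, 0.003]]
contact_force: [-0.8, -1.2, 9.7]
width: -0.1
```

drive_tool:
  rotation:
    - [0,0,0]
    - [0,0,0]
    - [0,0,0]
    - [0,0,0]
    - [0,0,0]
  translation:
    - [0,0,10]
    - [-46,4,0]
    - [-46,4,0]
    - [0,0,0]
    - [0,0,-7]
  gripper: [1,1,1,1,1]

```text
time_s: 4.03
tool_pos: [512.3, 22.8, 31.6]
tcp_rot: [[0.003, 0.072, 0.997], [0.0, 0.997, -0.072], [-1.0, 0.0, 0.003]]
contact_force: [1.0, -0.1, 0.3]
width: 0.1
```

drive_tool:
  rotation:
    - [0,0,0]
    - [0,0,0]
    - [0,0,0]
  translation:
    - [0,0,-2]
    - [0,0,-1]
    - [0,0,0]
  gripper: [1,1,1]

```text
time_s: 4.4
tool_pos: [512.4, 22.7, 29.2]
tcp_rot: [[0.001, 0.072, 0.997], [0.0, 0.997, -0.072], [-1.0, 0.0, 0.001]]
contact_force: [-6.2, -0.4, 26.1]
width: -0.1
```

drive_tool:
  rotation:
    - [0,0,0]
    - [0,0,0]
    - [0,0,0]
    - [0,0,0]
    - [0,0,0]
  translation:
    - [0,0,10]
    - [-38,-4,0]
    - [0,0,-7]
    - [0,0,-1.5]
    - [0,0,-1]
  gripper: [1,1,1,1,1]

```text
time_s: 5.03
tool_pos: [475.5, 18.6, 28.9]
tcp_rot: [[0.003, 0.072, 0.997], [-0.0, 0.997, -0.072], [-1.0, -0.0, 0.003]]
contact_force: [0.8, -3.3, 12.7]
width: -0.3
```

drive_tool:
  rotation:
    - [0,0,0]
  translation:
    - [0,0,0]
  gripper: [1]

```text
time_s: 5.15
tool_pos: [475.8, 18.6, 29.0]
tcp_rot: [[0.004, 0.072, 0.997], [-0.0, 0.997, -0.072], [-1.0, -0.0, 0.004]]
contact_force: [0.3, -2.5, 8.3]
width: 0.1
```

drive_tool:
  rotation:
    - [0,0,0]
    - [0,0,0]
    - [0,0,0]
    - [0,0,0]
    - [0,0,0]
  translation:
    - [0,0,10]
    - [-45,2.5,0]
    - [-45,2.5,0]
    - [0,0,-7]
    - [0,0,-2]
  gripper: [1,1,1,1,1]

```text
time_s: 5.78
tool_pos: [384.2, 23.9, 29.4]
tcp_rot: [[0.001, 0.072, 0.997], [0.0, 0.997, -0.072], [-1.0, 0.0, 0.001]]
contact_force: [0.3, 0.8, -0.3]
width: -0.1
```

drive_tool:
  rotation:
    - [0,0,0]
    - [0,0,0]
  translation:
    - [0,0,-1]
    - [0,0,0]
  gripper: [1,1]

```text
time_s: 6.02
tool_pos: [383.7, 23.8, 28.3]
tcp_rot: [[0.001, 0.072, 0.997], [0.0, 0.997, -0.072], [-1.0, 0.0, 0.001]]
contact_force: [-0.2, -1.0, -0.3]
width: -0.3
```

drive_tool:
  rotation:
    - [0,0,0]
    - [0,0,0]
    - [0,0,0]
  translation:
    - [0,0,-1.5]
    - [0,0,-1.5]
    - [0,0,0]
  gripper: [1,1,1]

```text
time_s: 6.4
tool_pos: [382.9, 23.7, 25.3]
tcp_rot: [[0.0, 0.072, 0.997], [-0.0, 0.997, -0.072], [-1.0, -0.0, 0.0]]
contact_force: [-1.7, -0.4, 4.2]
width: -0.1
```

```bash
python3 - <<'E'
from station import sensors,cams,env
import cv2
s=sensors.get_state();print(s["time_s"],s["tool_pos"],s["contact_force"])
a=cams.capture("wrist")[:,:,::-1];cv2.imwrite("pics/w2.png",a)
E
```

```text
6.4 [382.90289338  23.73938848  25.33485842] [-1.67449967 -0.39582012  4.15437701]
```

View pics/w2.png

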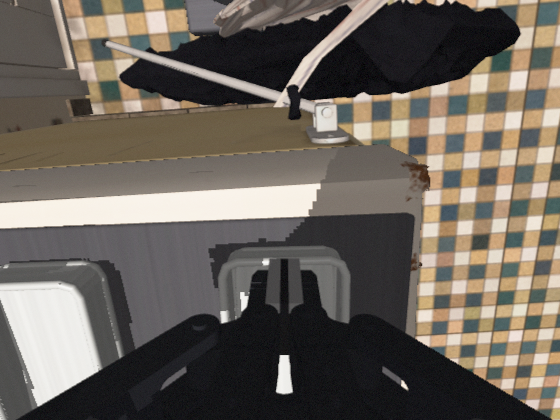

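drive_tool:
  rotation:
    - [0,0,0]
    - [0,0,0]
  translation:
    - [0,0,-0.7]
    - [0,0,0]
  gripper: [1,1]

```text
time_s: 6.7
tool_pos: [382.9, 23.8, 25.0]
tcp_rot: [[0.0, 0.072, 0.997], [0.0, 0.997, -0.072], [-1.0, 0.0, 0.0]]
contact_force: [-2.1, 0.0, 14.1]
width: -0.1
```

drive_tool:
  rotation:
    - [0,0,0]
    - [0,0,0]
    - [0,0,0]
    - [0,0,0]
    - [0,0,0]
  translation:
    - [0,0,15]
    - [0,-61,0]
    - [0,-61,0]
    - [0,0,-7]
    - [0,0,-2]
  gripper: [1,1,1,1,1]

```text
time_s: 7.32
tool_pos: [382.2, -98.2, 30.1]
tcp_rot: [[-0.001, 0.073, 0.997], [0.0, 0.997, -0.073], [-1.0, 0.0, -0.001]]
contact_force: [0.0, 0.8, 0.0]
width: 0.6
```

drive_tool:
  rotation:
    - [0,0,0]
    - [0,0,0]
    - [0,0,0]
  translation:
    - [0,0,-1.5]
    - [0,0,-1.5]
    - [0,0,0]
  gripper: [1,1,1]

```text
time_s: 7.7
tool_pos: [382.3, -97.5, 28.8]
tcp_rot: [[-0.001, 0.067, 0.998], [-0.001, 0.998, -0.067], [-1.0, -0.001, -0.001]]
contact_force: [-11.2, -10.4, 38.5]
width: 0.2
```

drive_tool:
  rotation:
    - [0,0,0]
    - [0,0,0]
    - [0,0,0]
    - [0,0,0]
    - [0,0,0]
  translation:
    - [0,0,12]
    - [46,-1.5,0]
    - [46,-1.5,0]
    - [0,0,-8]
    - [0,0,-2]
  gripper: [1,1,1,1,1]

```text
time_s: 8.32
tool_pos: [473.5, -99.7, 28.8]
tcp_rot: [[-0.003, 0.07, 0.998], [0.001, 0.998, -0.07], [-1.0, 0.0, -0.003]]
contact_force: [-0.1, 0.0, 0.4]
width: 0.5
```

drive_tool:
  rotation:
    - [0,0,0]
    - [0,0,0]
  translation:
    - [0,0,-1]
    - [0,0,0]
  gripper: [1,1]

```text
time_s: 8.57
tool_pos: [473.9, -101.0, 28.6]
tcp_rot: [[-0.001, 0.072, 0.997], [0.0, 0.997, -0.072], [-1.0, 0.0, -0.001]]
contact_force: [0.1, 0.6, -0.8]
width: 0.1
```

drive_tool:
  rotation:
    - [0,0,0]
    - [0,0,0]
    - [0,0,0]
  translation:
    - [0,0,-1.5]
    - [0,0,-1.2]
    - [0,0,0]
  gripper: [1,1,1]

```text
time_s: 8.95
tool_pos: [474.8, -101.4, 25.9]
tcp_rot: [[0.0, 0.072, 0.997], [-0.0, 0.997, -0.072], [-1.0, -0.0, 0.0]]
contact_force: [0.1, -0.7, 0.5]
width: -0.3
```

drive_tool:
  rotation:
    - [0,0,0]
    - [0,0,0]
  translation:
    - [0,0,-1]
    - [0,0,0]
  gripper: [1,1]

```text
time_s: 9.2
tool_pos: [475.2, -101.4, 25.3]
tcp_rot: [[0.001, 0.072, 0.997], [-0.0, 0.997, -0.072], [-1.0, -0.0, 0.001]]
contact_force: [-1.0, -0.5, 7.0]
width: 0.0
```

drive_tool:
  rotation:
    - [0,0,0]
    - [0,0,0]
    - [0,0,0]
    - [0,0,0]
    - [0,0,0]
  translation:
    - [0,0,14]
    - [28,-0.5,0]
    - [0,0,-7]
    - [0,0,-2]
    - [0,0,-1.2]
  gripper: [1,1,1,1,1]

```text
time_s: 9.82
tool_pos: [502.0, -101.6, 29.3]
tcp_rot: [[-0.001, 0.072, 0.997], [0.0, 0.997, -0.072], [-1.0, 0.0, -0.001]]
contact_force: [-4.7, 1.3, 22.7]
width: 0.2
```

drive_tool:
  rotation:
    - [0,0,0]
    - [0,0,0]
  translation:
    - [0,0,-0.6]
    - [0,0,0]
  gripper: [1,1]

```text
time_s: 10.07
tool_pos: [502.1, -101.6, 29.3]
tcp_rot: [[-0.0, 0.072, 0.997], [0.0, 0.997, -0.072], [-1.0, 0.0, -0.0]]
contact_force: [-4.1, 1.0, 20.2]
width: -0.3
```

drive_tool:
  rotation:
    - [0,0,0]
    - [0,0,0]
    - [0,0,0]
    - [0,0,0]
    - [0,0,0]
  translation:
    - [0,0,10]
    - [46,-4,0]
    - [46,-4,0]
    - [0,0,-7]
    - [0,0,-2]
  gripper: [1,1,1,1,1]

```text
time_s: 10.7
tool_pos: [595.3, -109.8, 29.5]
tcp_rot: [[0.002, 0.072, 0.997], [-0.0, 0.997, -0.072], [-1.0, -0.0, 0.002]]
contact_force: [2.1, -0.1, 15.7]
width: 0.2
```

drive_tool:
  rotation:
    - [0,0,0]
    - [0,0,0]
  translation:
    - [0,0,-0.7]
    - [0,0,0]
  gripper: [1,1]

```text
time_s: 10.95
tool_pos: [595.3, -109.9, 29.7]
tcp_rot: [[0.003, 0.072, 0.997], [-0.0, 0.997, -0.072], [-1.0, -0.0, 0.003]]
contact_force: [3.5, 0.6, 8.5]
width: 0.1
```

drive_tool:
  rotation:
    - [0,0,0]
    - [0,0,0]
    - [0,0,0]
    - [0,0,0]
    - [0,0,0]
  translation:
    - [0,0,40]
    - [-25,20,45]
    - [-25,25,45]
    - [-25,25,45]
    - [0,0,0]
  gripper: [1,0,0,0,0]

```text
time_s: 11.58
tool_pos: [518.2, -38.6, 206.0]
tcp_rot: [[0.003, 0.07, 0.998], [-0.0, 0.998, -0.07], [-1.0, 0.0, 0.003]]
contact_force: [1.2, -0.3, -0.5]
width: 72.2
```

```bash
python3 - <<'E'
from station import sensors,cams,env
import cv2,numpy as np,pickle
s=sensors.get_state();print(s["time_s"],s["tool_pos"],s["width"],np.abs(s["joint_velocities"]).max())
i=cams.camera_info("wrist");a=cams.capture("wrist");cv2.imwrite("pics/w3.png",a[:,:,::-1]);pickle.dump(i,open("w3.pkl","wb"))
E
```

```text
11.575 [518.20059046 -38.63922331 206.01920537] 72.20178394972741 0.07264746410708718
```

View pics/w3.png

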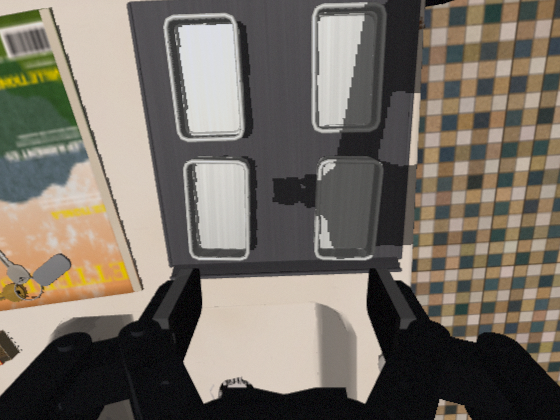

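```bash
python3 - <<'E'
from h import *
import pickle
i=pickle.load(open("w3.pkl","rb"))
for n,q in dict(A=[(164,15),(236,13),(245,137),(176,141)],B=[(312,5),(386,4),(382,131),(313,131)]).items():
    P=np.array([ray(i,u,v,28)[:2] for u,v in q]);m=(P[2]+P[3]-P[0]-P[1])/2
    print(n,P.mean(0).round(1),np.hypot(*m).round(1),np.hypot(*(P[1]+P[2]-P[0]-P[3])/2).round(1),np.degrees(np.arctan2(m[1],m[0])).round(1))
E
```

```text
A [427.7 -99.6] 100.8 60.7 -3.1
B [429.4  22.7] 100.6 60.8 -1.5
```

drive_tool:
  rotation:
    - [0,0,0.03]
    - [0,0,0]
    - [0,0,0]
    - [0,0,0]
    - [0,0,0]
  translation:
    - [-30,-20.5,-40]
    - [-30,-20.5,-45]
    - [-30,-20.5,-45]
    - [0,0,-15]
    - [0,0,0]
  gripper: [0,0,0,0,0]
  newtons: 30

```text
time_s: 12.25
tool_pos: [428.8, -101.3, 56.9]
tcp_rot: [[-0.003, 0.043, 0.999], [0.001, 0.999, -0.043], [-1.0, 0.001, -0.003]]
contact_force: [0.3, -0.0, -0.4]
width: 85.4
```

drive_tool:
  rotation:
    - [0,0,0]
  translation:
    - [0,0,0]
  gripper: [0]

```text
time_s: 12.38
tool_pos: [431.1, -101.3, 58.9]
tcp_rot: [[0.001, 0.041, 0.999], [-0.0, 0.999, -0.041], [-1.0, -0.0, 0.001]]
contact_force: [0.7, 0.5, 0.3]
width: 85.6
```

drive_tool:
  rotation:
    - [0,0,0]
    - [0,0,0]
    - [0,0,0]
    - [0,0,0]
  translation:
    - [-3,1.3,-25]
    - [0,0,-20]
    - [0,0,-11]
    - [0,0,0]
  gripper: [0,0,0,0]

```text
time_s: 12.88
tool_pos: [427.2, -99.8, 2.4]
tcp_rot: [[-0.0, 0.041, 0.999], [-0.0, 0.999, -0.041], [-1.0, -0.0, -0.0]]
contact_force: [-0.4, -0.1, 0.5]
width: 85.7
```

drive_tool:
  rotation:
    - [0,0,0]
    - [0,0,0]
    - [0,0,0]
    - [0,0,0]
  translation:
    - [0,0,0]
    - [0,0,0]
    - [0,0,0]
    - [0,0,0]
  gripper: [0.25,0.35,0.5,0.5]

```text
time_s: 13.38
tool_pos: [427.5, -100.2, 3.3]
tcp_rot: [[0.002, 0.042, 0.999], [-0.0, 0.999, -0.042], [-1.0, -0.0, 0.002]]
contact_force: [0.2, -0.5, 7.5]
width: 59.6
```

```bash
python3 - <<'E'
from station import sensors,cams,env
import cv2
s=sensors.get_state();print(s["time_s"],s["tool_pos"],s["contact_force"],s["width"])
a=cams.capture("wrist")[:,:,::-1];cv2.imwrite("pics/w4.png",a)
E
```

```text
13.375 [ 427.54536239 -100.22867501    3.31209889] [ 0.20733473 -0.50371468  7.5352076 ] 59.61310179602973
```

View pics/w4.png

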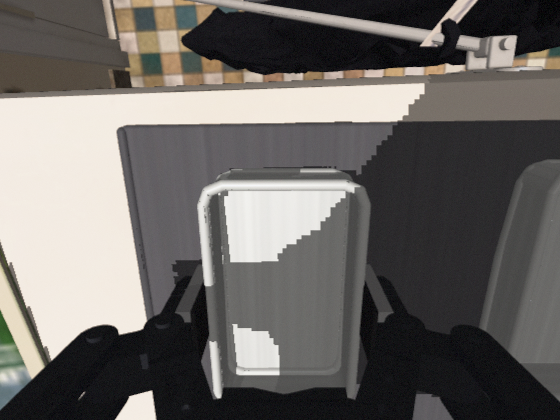

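drive_tool:
  rotation:
    - [0,0,0]
    - [0,0,0]
    - [0,0,0]
    - [0,0,0]
    - [0,0,0]
  translation:
    - [0,0,8]
    - [0,0,20]
    - [0,0,30]
    - [0,0,12]
    - [0,0,0]
  gripper: [0.5,0.5,0.5,0.5,0.5]

```text
time_s: 14.05
tool_pos: [427.4, -100.1, 73.1]
tcp_rot: [[0.002, 0.042, 0.999], [-0.0, 0.999, -0.042], [-1.0, -0.0, 0.002]]
contact_force: [-0.3, 0.1, -1.3]
width: 59.4
```

```bash
python3 - <<'E'
from station import sensors,cams,env
import cv2
a=cams.capture("wrist")[:,:,::-1];cv2.imwrite("pics/w5.png",a)
E
```

```text
(no output)
```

View pics/w5.png

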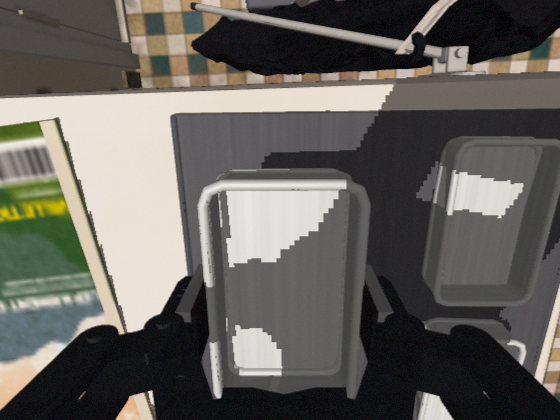

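drive_tool:
  rotation:
    - [0,0,0.02]
    - [0,0,0.02]
    - [0,0,0.02]
    - [0,0,0.02]
    - [0,0,0.02]
  translation:
    - [3,-30,0]
    - [4,-45,0]
    - [4,-50,0]
    - [4,-50,0]
    - [4,-50,0]
  gripper: [0.5,0.5,0.5,0.5,0.5]

```text
time_s: 14.72
tool_pos: [445.0, -326.1, 70.9]
tcp_rot: [[-0.002, -0.059, 0.998], [0.001, 0.998, 0.059], [-1.0, 0.001, -0.002]]
contact_force: [0.5, 0.1, -1.9]
width: 59.2
```

drive_tool:
  rotation:
    - [0,0,0.024]
    - [0,0,0]
    - [0,0,0]
    - [0,0,0]
  translation:
    - [3,-35,0]
    - [1,-15,0]
    - [0,0,-20]
    - [0,0,0]
  gripper: [0.5,0.5,0.5,0.5]

```text
time_s: 15.22
tool_pos: [448.2, -373.2, 50.3]
tcp_rot: [[-0.004, -0.082, 0.997], [0.003, 0.997, 0.082], [-1.0, 0.003, -0.003]]
contact_force: [0.1, 0.1, -0.8]
width: 59.4
```

```bash
python3 - <<'E'
from station import sensors,cams,env
import cv2
a=cams.capture("top")[:,:,::-1];cv2.imwrite("pics/t2.png",cv2.resize(a[170:320,175:435],None,fx=3,fy=3))
E
```

```text
(no output)
```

View pics/t2.png

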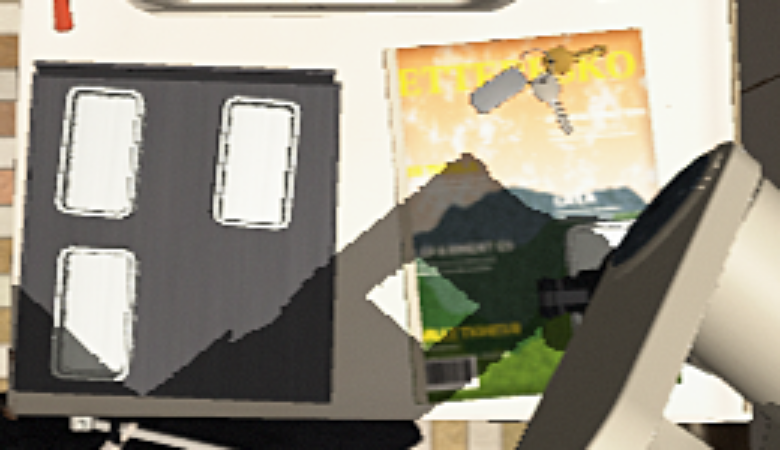

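drive_tool:
  rotation:
    - [0,0,0]
    - [0,0,0]
    - [0,0,0]
    - [0,0,0]
    - [0,0,0]
  translation:
    - [0,0,-18]
    - [0,0,-15]
    - [0,0,-8]
    - [0,0,-2]
    - [0,0,-1]
  gripper: [0.5,0.5,0.5,0.5,0.5]

```text
time_s: 15.9
tool_pos: [449.9, -375.1, 8.4]
tcp_rot: [[0.0, -0.082, 0.997], [-0.0, 0.997, 0.082], [-1.0, -0.0, 0.0]]
contact_force: [-0.1, 0.2, -0.5]
width: 59.2
```

drive_tool:
  rotation:
    - [0,0,0]
  translation:
    - [0,0,-0.7]
  gripper: [0.5]

```text
time_s: 16.02
tool_pos: [450.0, -375.2, 8.0]
tcp_rot: [[0.001, -0.082, 0.997], [-0.0, 0.997, 0.082], [-1.0, -0.001, 0.0]]
contact_force: [0.2, 0.1, -0.8]
width: 59.3
```

drive_tool:
  rotation:
    - [0,0,0]
    - [0,0,0]
    - [0,0,0]
  translation:
    - [0,0,-2]
    - [0,0,-1]
    - [0,0,0]
  gripper: [0.5,0.5,0.5]

```text
time_s: 16.4
tool_pos: [449.9, -375.0, 4.8]
tcp_rot: [[0.0, -0.082, 0.997], [-0.0, 0.997, 0.082], [-1.0, -0.0, 0.0]]
contact_force: [-0.9, 0.7, -0.6]
width: 59.1
```

drive_tool:
  rotation:
    - [0,0,0]
    - [0,0,0]
  translation:
    - [0,0,-0.8]
    - [0,0,0]
  gripper: [0.5,0.5]

```text
time_s: 16.65
tool_pos: [450.0, -375.0, 4.6]
tcp_rot: [[0.0, -0.082, 0.997], [-0.0, 0.997, 0.082], [-1.0, -0.0, 0.0]]
contact_force: [-0.7, 1.3, 8.3]
width: 59.6
```

drive_tool:
  rotation:
    - [0,0,0]
    - [0,0,0]
    - [0,0,0]
    - [0,0,0]
    - [0,0,0]
  translation:
    - [0,0,0]
    - [0,0,0]
    - [0,0,0]
    - [0,0,0]
    - [0,0,25]
  gripper: [0.3,0.15,0,0,0]

```text
time_s: 17.27
tool_pos: [448.6, -374.0, 27.5]
tcp_rot: [[-0.003, -0.082, 0.997], [0.002, 0.997, 0.082], [-1.0, 0.003, -0.003]]
contact_force: [0.4, -0.1, -0.1]
width: 85.1
```

drive_tool:
  rotation:
    - [0,0,0]
    - [0,0,-0.03]
    - [0,0,-0.03]
    - [0,0,-0.03]
    - [0,0,-0.034]
  translation:
    - [0,0,50]
    - [-2,45,25]
    - [-4,60,0]
    - [-4,60,0]
    - [-4,60,0]
  gripper: [0,0,0,0,0]

```text
time_s: 17.9
tool_pos: [435.5, -148.4, 104.1]
tcp_rot: [[0.001, 0.044, 0.999], [-0.0, 0.999, -0.044], [-1.0, -0.0, 0.001]]
contact_force: [1.4, 0.3, 1.4]
width: 84.9
```

drive_tool:
  rotation:
    - [0,0,0]
    - [0,0,0]
    - [0,0,0]
    - [0,0,0]
    - [0,0,0]
  translation:
    - [-3,60,0]
    - [-2,60,0]
    - [-2,52,0]
    - [0,0,-45]
    - [0,0,0]
  gripper: [0,0,0,0,0]

```text
time_s: 18.52
tool_pos: [426.5, 22.6, 57.1]
tcp_rot: [[-0.005, 0.04, 0.999], [-0.0, 0.999, -0.04], [-1.0, -0.001, -0.005]]
contact_force: [-0.3, -0.7, -0.5]
width: 85.4
```

```bash
python3 - <<'E'
from station import sensors,cams,env
import cv2
s=sensors.get_state();print(s["time_s"],s["tool_pos"],s["contact_force"],s["width"])
a=cams.capture("top")[:,:,::-1];cv2.imwrite("pics/t3.png",a)
E
```

```text
18.525 [426.45031064  22.55953675  57.11722061] [-0.27490714 -0.69584539 -0.5460564 ] 85.43600501488075
```

View pics/t3.png

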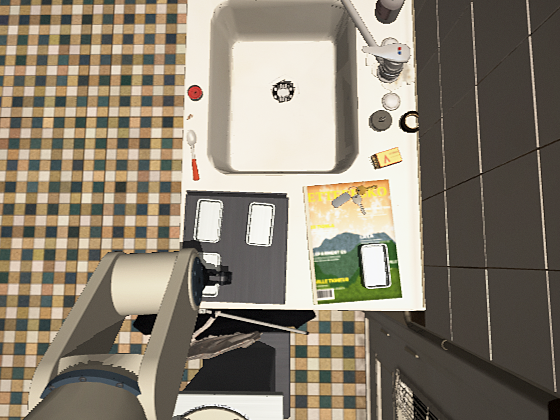

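drive_tool:
  rotation:
    - [0,0,0]
    - [0,0,0]
    - [0,0,0]
    - [0,0,0]
  translation:
    - [0,0,-20]
    - [0,0,-20]
    - [0,0,-14]
    - [0,0,0]
  gripper: [0,0,0,0]

```text
time_s: 19.08
tool_pos: [428.7, 21.6, 4.9]
tcp_rot: [[-0.001, 0.043, 0.999], [-0.0, 0.999, -0.043], [-1.0, -0.0, -0.001]]
contact_force: [-0.2, -0.3, 0.2]
width: 85.5
```

drive_tool:
  rotation:
    - [0,0,0]
  translation:
    - [0,0,0]
  gripper: [0]

```text
time_s: 19.2
tool_pos: [429.3, 21.8, 5.6]
tcp_rot: [[0.001, 0.042, 0.999], [0.0, 0.999, -0.042], [-1.0, 0.0, 0.001]]
contact_force: [-0.1, 0.2, 0.1]
width: 85.5
```

drive_tool:
  rotation:
    - [0,0,0]
    - [0,0,0]
    - [0,0,0]
    - [0,0,0]
    - [0,0,0]
  translation:
    - [0,0,-2.5]
    - [0,0,0]
    - [0,0,0]
    - [0,0,0]
    - [0,0,0]
  gripper: [0.25,0.35,0.5,0.5,0.5]

```text
time_s: 19.82
tool_pos: [429.1, 22.2, 2.9]
tcp_rot: [[0.001, 0.042, 0.999], [0.0, 0.999, -0.042], [-1.0, 0.0, 0.001]]
contact_force: [-1.0, 1.2, 5.8]
width: 59.9
```

drive_tool:
  rotation:
    - [0,0,0]
    - [0,0,0]
    - [0,0,0]
    - [0,0,0]
    - [0,0,0]
  translation:
    - [0,0,8]
    - [0,0,20]
    - [0,0,30]
    - [0,0,12]
    - [0,0,0]
  gripper: [0.5,0.5,0.5,0.5,0.5]

```text
time_s: 20.45
tool_pos: [429.3, 22.1, 73.0]
tcp_rot: [[0.002, 0.042, 0.999], [0.0, 0.999, -0.042], [-1.0, 0.0, 0.002]]
contact_force: [-0.7, -0.1, -0.5]
width: 59.7
```

```bash
python3 - <<'E'
from station import sensors,cams,env
import cv2
a=cams.capture("wrist")[:,:,::-1];cv2.imwrite("pics/w6.png",a)
E
```

```text
(no output)
```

View pics/w6.png

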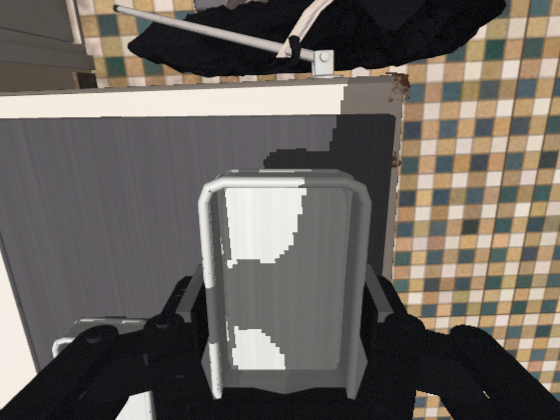

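drive_tool:
  rotation:
    - [0,0,0.02]
    - [0,0,0.02]
    - [0,0,0.02]
    - [0,0,0.02]
    - [0,0,0.02]
  translation:
    - [2,-30,0]
    - [2,-50,0]
    - [2,-55,0]
    - [2,-55,0]
    - [2,-50,0]
  gripper: [0.5,0.5,0.5,0.5,0.5]

```text
time_s: 21.12
tool_pos: [438.0, -219.6, 71.1]
tcp_rot: [[-0.002, -0.058, 0.998], [0.001, 0.998, 0.058], [-1.0, 0.001, -0.001]]
contact_force: [0.6, 0.3, -1.1]
width: 59.6
```

drive_tool:
  rotation:
    - [0,0,0.024]
    - [0,0,0]
    - [0,0,0]
    - [0,0,0]
    - [0,0,0]
  translation:
    - [2,-45,0]
    - [2,-21,0]
    - [0,0,-15]
    - [0,0,-15]
    - [0,0,0]
  gripper: [0.5,0.5,0.5,0.5,0.5]

```text
time_s: 21.75
tool_pos: [441.4, -281.8, 40.4]
tcp_rot: [[-0.004, -0.083, 0.997], [0.002, 0.997, 0.083], [-1.0, 0.003, -0.003]]
contact_force: [-0.3, 0.3, -1.1]
width: 59.1
```

```bash
python3 - <<'E'
from station import sensors,cams,env
import cv2
s=sensors.get_state();print(s["time_s"],s["tool_pos"],s["contact_force"],s["width"])
a=cams.capture("wrist")[:,:,::-1];cv2.imwrite("pics/w7.png",a)
E
```

```text
21.75 [ 441.39196048 -281.77376792   40.43584126] [-0.29761837  0.29953177 -1.10155467] 59.092355986731505
```

View pics/w7.png

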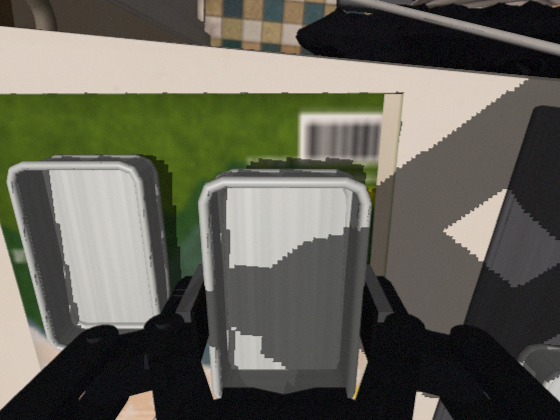

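drive_tool:
  rotation:
    - [0,0,0]
    - [0,0,0]
    - [0,0,0]
    - [0,0,0]
    - [0,0,0]
  translation:
    - [0,6,-10]
    - [0,0,-15]
    - [0,0,-8]
    - [0,0,0]
    - [0,0,0]
  gripper: [0.5,0.5,0.5,0.5,0.5]

```text
time_s: 22.42
tool_pos: [442.9, -278.1, 9.4]
tcp_rot: [[0.0, -0.082, 0.997], [-0.0, 0.997, 0.082], [-1.0, -0.0, 0.0]]
contact_force: [0.4, -0.3, -1.2]
width: 59.3
```

drive_tool:
  rotation:
    - [0,0,0]
    - [0,0,0]
    - [0,0,0]
    - [0,0,0]
  translation:
    - [0,0,-2.5]
    - [0,0,-1.5]
    - [0,0,-0.8]
    - [0,0,0]
  gripper: [0.5,0.5,0.5,0.5]

```text
time_s: 22.92
tool_pos: [442.7, -278.0, 4.6]
tcp_rot: [[-0.0, -0.082, 0.997], [0.0, 0.997, 0.082], [-1.0, 0.0, -0.0]]
contact_force: [0.8, 0.4, -0.2]
width: 59.6
```

drive_tool:
  rotation:
    - [0,0,0]
    - [0,0,0]
  translation:
    - [0,0,-0.7]
    - [0,0,0]
  gripper: [0.5,0.5]

```text
time_s: 23.18
tool_pos: [442.9, -278.0, 4.2]
tcp_rot: [[0.0, -0.082, 0.997], [-0.0, 0.997, 0.082], [-1.0, -0.0, 0.0]]
contact_force: [-1.7, 2.1, 4.4]
width: 59.6
```

Contact; release part-way and rise.

drive_tool:
  rotation:
    - [0,0,0]
    - [0,0,0]
    - [0,0,0]
    - [0,0,0]
    - [0,0,0]
  translation:
    - [0,0,0]
    - [0,0,0]
    - [0,0,0]
    - [0,0,5]
    - [0,0,25]
  gripper: [0.2,0.1,0.1,0.1,0.1]

```text
time_s: 23.8
tool_pos: [441.8, -277.4, 33.3]
tcp_rot: [[-0.002, -0.082, 0.997], [0.001, 0.997, 0.082], [-1.0, 0.002, -0.002]]
contact_force: [0.4, 0.2, 0.3]
width: 76.9
```

drive_tool:
  rotation:
    - [0,0,0]
    - [0,0,0]
    - [0,0,0]
    - [0,0,0]
    - [0,0,0]
  translation:
    - [0,0,50]
    - [0,30,50]
    - [0,55,20]
    - [0,55,0]
    - [0,0,0]
  gripper: [0.1,0.1,0.1,0.1,0.1]

```text
time_s: 24.42
tool_pos: [442.4, -135.1, 154.5]
tcp_rot: [[0.0, -0.086, 0.996], [0.0, 0.996, 0.086], [-1.0, 0.0, 0.0]]
contact_force: [-0.1, -0.8, -0.2]
width: 76.9
```

drive_tool:
  rotation:
    - [0,0,0]
    - [0,0,0]
    - [0,0,0]
    - [0,0,0]
    - [0,0,0]
  translation:
    - [0,55,0]
    - [0,55,0]
    - [0,55,0]
    - [0,55,0]
    - [0,55,0]
  gripper: [0.1,0.1,0.1,0.1,0.1]

```text
time_s: 25.05
tool_pos: [443.2, 138.2, 154.2]
tcp_rot: [[0.001, -0.082, 0.997], [-0.0, 0.997, 0.082], [-1.0, -0.0, 0.001]]
contact_force: [0.7, -0.4, -0.3]
width: 77.0
```

drive_tool:
  rotation:
    - [0,0,0]
    - [0,0,0]
    - [0,0,0]
    - [0,0,0]
    - [0,0,0]
  translation:
    - [0,55,0]
    - [0,55,0]
    - [0,55,0]
    - [0,0,0]
    - [0,0,0]
  gripper: [0.1,0.1,0.1,0.1,0.1]

```text
time_s: 25.68
tool_pos: [442.8, 301.3, 153.6]
tcp_rot: [[-0.001, -0.083, 0.997], [-0.001, 0.997, 0.083], [-1.0, -0.001, -0.001]]
contact_force: [0.8, -0.4, -0.4]
width: 77.1
```

```bash
python3 - <<'E'
from station import sensors,cams,env
import cv2
from h import *
s=sensors.get_state();print(s["time_s"],s["tool_pos"],s["contact_force"],s["width"])
for n in("top","scene"):
    a=cams.capture(n)[:,:,::-1];cv2.imwrite(f"pics/{n}9.png",a)
a=cv2.imread("pics/top9.png");b=cv2.imread("pics/scene9.png")
cv2.imwrite("pics/f.png",np.vstack([cv2.resize(a[120:320,175:430],(650,295)),cv2.resize(b[120:320,155:415],(650,295))]))
E
```

```text
25.675 [442.75651002 301.31495047 153.56826068] [ 0.79807734 -0.40519117 -0.37916014] 77.06688335028907
```

View pics/f.png

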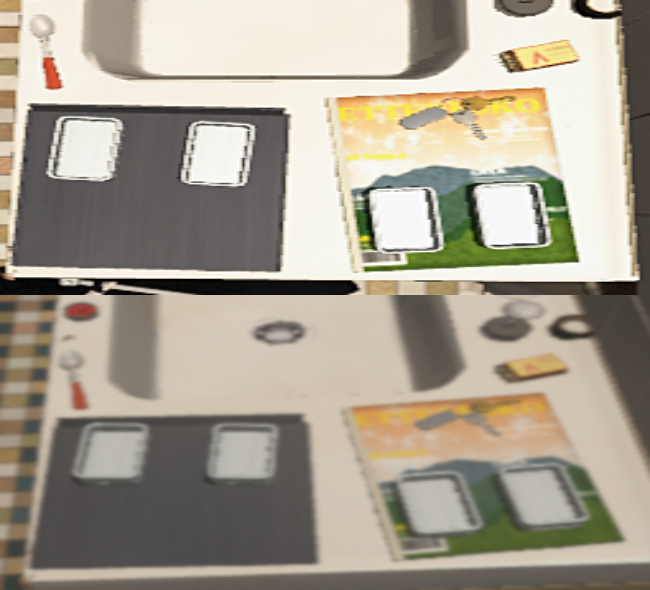

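Both bent tins stand upright on the free half of the magazine. Two steady tins are on the sheet, and the keys and spoon have not moved.

```bash
python3 -c "
from station import env
print(env.job_done())"
```

```text
the job is handed in; nothing more can be done
None
```

I found two tins that rock, set both upright on the magazine, and handed the job in at about 26 s of the 69 s allowed.

- **Pressing:** I pressed both end rims of all four tins.
  - The two far tins were firm at both ends, at about 29–30 mm height under 8–26 N.
  - The near-left tin sank about 4 mm at its -x end, and the near-right tin sank about 4 mm at its +x end. Each then stopped hard, at 4–14 N. Each was firm at its other end.
- **Moving:** I lifted the two rocking tins across their sides, lowered each onto the magazine until I felt contact, and let go. They stand side by side on the free half. From the TCP position at release, their centres should be well inside the 30 mm edge margin; I did not measure them again afterwards.
- **Last check:** The final top and scene pictures show both tins upright on the magazine and the two steady tins on the sheet. The keys and teaspoon look where they were, judged by eye. The arm is clear of everything.
- **Disagreements:** The top and scene cameras differed by about 4 mm in y, so I used averages and a wrist view, and both grasps and placings worked. One firm press, on the near-right tin's -x end, reached 38 N at the fingertips, more than I intended. The tin held firm and stayed put.

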